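Load the parts washer from the strip-down tray

TASK

Set the orange tapered wash cup gently into the round well of the blue parts washer so that it sits upright and fully home, then carry the tray over and tip the three damper parts into the cup, without the gripper touching the parts. Put the empty tray back down flat on the black mat, and leave the other things on the bench where they are.

Things in the scene. Friction and masses are not known exactly. Their poses are not given: they have to be found in the camera images.
- washer: Fixed blue parts washer, a box 200 x 200 mm, 66 mm high, with a round steel-lined tapered well in its top, coaxial with z: inner radius about 76 mm at the mouth (66 mm up), 63 mm at its flat floor, 10 mm above the origin. Origin: centre of its underside; z up.
- cup: Loose orange tapered cup, 0.24 kg, upright, 98 mm high; outer radius 57 mm at the bottom, 79 mm at the rim, wall 4 mm. Has the well's taper with 2-3 mm play: centres itself, comes home on the well's floor, then stands 42 mm proud of the washer. Origin: centre of underside; z up its axis; x to its one upright black tab on the rim.
- cup_tab (a point): Grip point of the cup's black tab: 76.5 mm along cup x, 125 mm above its underside. The tab is 12 mm thick along cup x, 44 mm wide along y, and rises from the rim to 146 mm above the cup's underside. Pinch it across its thickness, from above. Axes as the cup's.
- mat: Fixed black rubber mat, 260 x 180 mm, 3 mm thick, the tray's place. Origin: centre of its underside; x along its 260 mm.
- tray: Loose aluminium tray, 0.34 kg, 200 mm long (x), 130 mm wide (y), floor 4 mm thick, walls 28 mm high on the back and sides, open at the front edge (+x), where parts slide off. Origin: centre of underside; z up. A red bridge handle spans it on a post at each side (142 mm wide overall, top 136 mm high) with about 80 mm free above the floor.
- tray_grip (a point): Centre of the handle's red crossbar, at 0, 0, 115 mm in the tray's frame, axes as the tray's. Flat bar 142 mm long along y, 14 mm thick, 32 mm deep. Bar and posts lean back 25 degrees: bottom to top runs along (-sin 25, 0, cos 25). Pinch it across the 14 mm, fingers along the lean.
- tray_lip (a point): Middle of the tray's open front edge, on the floor's upper face: 100, 0, 4 mm in the tray's frame.
- clevis: Loose steel fork (clevis), 60 x 32 x 30 mm, 0.11 kg, starting across the tray. Origin: centre of underside. It slides off once the tray is tipped past its friction angle (roughly 25 to 37 degrees, not known in advance).
- mount: Loose black rubber mount with steel end plates, 60 x 32 x 26 mm, about 0.08 kg, on the tray; slides likewise. Origin: centre of its underside.
- bracket: Loose brass-coloured bracket, 60 x 32 mm block 18 mm high with a round boss to 30 mm, about 0.12 kg, on the tray; slides likewise. Origin: centre of its underside.
- oil_jar: Bystander: closed amber glass jar, radius 42 mm, 115 mm high, loose, upright. Origin: centre of its underside.
- cylinder_glass: Bystander: open tall measuring glass, radius 30 mm, 160 mm high, loose, upright. Origin: centre of its underside.
- terminal_box: Bystander: red terminal box, 100 x 55 x 35 mm with posts to 47 mm, loose. Origin: centre of its underside; x along its length.
- hammer: Bystander: hammer, 260 mm long, lying on the bench, loose. x from the handle's end to the head.
- wrench: Bystander: steel wrench, 190 mm long, lying on the bench, loose. x along its length.

How it is judged:
On the way, in this order (a step that is already met when the one before it is completed fails the run):
1. the cup sits home in the washer's well, upright, with the parts still on the tray (horizontal distance between cup and washer below 0.006 m and z of cup in the frame of washer below 0.014 m and angle between cup's own z axis and vertical below 0.06 rad and distance of tray from where it was at the start of the episode below 0.03 m), for 0.2 s.
2. the tray is tipped by the robot, its front edge above the cup's mouth (angle between tray's own z axis and vertical above 0.3 rad and horizontal distance between tray_lip and cup below 0.12 m and z of tray_lip in the frame of cup above 0.09 m), for 0.05 s.
3. all three parts lie in the cup (horizontal distance between each of clevis, mount, bracket and cup below 0.076 m and z of clevis in the frame of cup between 0 and 0.098 m and z of mount in the frame of cup between 0 and 0.098 m and z of bracket in the frame of cup between 0 and 0.098 m), for 0.2 s.
At the end, for the whole second after the job is handed in: Cup in the well: within 6 mm of its axis and 4 mm of its floor, tilt under 0.06 rad. All three parts at rest inside the cup. Empty tray flat on the mat, at rest: centre within 60 mm of the mat's, underside within 4 mm of its top, tilt under 0.05 rad (all of step 3 and horizontal distance between cup and washer below 0.006 m and z of cup in the frame of washer below 0.014 m and angle between cup's own z axis and vertical below 0.06 rad and linear speed of each of clevis, mount, bracket, cup, tray below 0.02 m/s and angle between tray's own z axis and vertical below 0.05 rad and z of tray in the frame of mat between -0.001 and 0.007 m and horizontal distance between tray and mat below 0.06 m); the robot touches nothing.
It fails at once if the gripper touches one of the three parts (contact force between the fingers and clevis above 0.5 N or contact force between the fingers and mount above 0.5 N or contact force between the fingers and bracket above 0.5 N).
It fails at once if the cup is dropped into the well instead of lowered (faster than 0.6 m/s there) (horizontal distance between cup and washer below 0.05 m and z of cup in the frame of washer below 0.12 m and linear speed of cup above 0.6 m/s).
It fails at once if a bystander is moved by more than 25 mm or knocked over (distance of any of oil_jar, cylinder_glass, terminal_box, hammer, wrench from where it was at the start of the episode above 0.025 m or angle between any of oil_jar, cylinder_glass's own z axis and vertical above 0.4 rad).
It also fails if it takes over 72 s, if anything falls off the work surface, if the arm or the gripper's body presses on something with over 40 N, if the wrist force passes 120 N, or if a joint passes its speed limit or range.

ROBOT

A 6-joint arm with a two-finger parallel gripper is mounted at the origin on the work surface. World frame = base frame: x ahead of the robot, y to its left, z up, the work surface at z = 0. Lengths are in m, angles in rad, forces in N, time in s.
With the tool pointing down it reaches from about 0.35 to 0.775 m from the base axis. Payload 5.5 kg.
Tool frame: the origin (TCP) lies between the finger pads; the fingertips stand 22 mm ahead of it and the grasp point (between the pads) lies 3 mm ahead of it; z points along the fingers, y is the line along which they close (so a half turn about z gives the same grasp; the last joint's range is limited). The gripper opens to 85 mm and grips with 20 to 120 N. Pads are 22 mm wide; open, the fingers measure 114 mm over their backs; the gripper's body (76 mm by 85 mm) begins 54 mm behind the grasp point. The pads swing forward as they close: fully open they stand 13 mm farther back than shut.
Start: joints at [-1.359, 0.313, 0.046, 1.304, 0, 1.431], TCP at [0.198, -0.54, 0.253] pointing down, gripper open.
Joint ranges: [-2.76, 2.76], [-0.86, 1.69], [-1.03, 1.26], [-2.2, 2.34], [-1.47, 1.5], [-3.14, 3.14]. Speed limits (rad/s): [2.57, 2.57, 3.14, 3.14, 3.14, 3.14].

INTERFACE

Orientations are given as a unit quaternion [w, x, y, z].
In Python, from workcell import env gives the robot as it stands.
- The arm moves only by the tool nudge_tcp, called after "Request:" as name([rows], argument=value, ...), one row to a line, values as JSON. Schema: {"type":"object","properties":{"steps":{"type":"array","items":{"type":"array","items":{"type":"array","items":{"type":"number"},"minItems":6,"maxItems":6},"minItems":1,"maxItems":8},"minItems":1,"maxItems":1},"jaw":{"type":"number"},"clamp_n":{"type":"number"},"only":{"type":"string"},"quiet":{"type":"boolean"},"lines":{"type":"string"}},"required":["steps"],"additionalProperties":false}. steps is a list that holds a single list of rows (three levels of brackets), with 1 to 8 rows, each of 6 numbers: dx, dy, dz in cm, then a rotation vector rx, ry, rz in rad; each row is the pose to reach, as a shift and turn from the pose commanded when the call began, along the tool's axes at that moment; what a row does not reach only later rows make up. A row lasts 1/8 s, in which the tool goes at most 0.0625 m and 0.188 rad, less where a joint would pass 70% of its speed; a pose out of reach is approached as far as the arm can. jaw is the finger opening in m, set as the call begins (left out keeps the last). The fingers move at their own pace and stop on an object; clamp_n is the grip in N (left out, the last holds). Time passes only in rows, so rows that do not move let the fingers close. The tool returns the time, the measured TCP pose, the force, the opening and the grip force at its end. only (a regular expression) keeps the lines of the reply that match it, lines (a string "A,B") keeps lines A to B, and quiet returns only ok. Input that does not fit is refused with a message, and nothing moves.
- env.get_state(): the state, without advancing time (a new reading comes with each control period).
- env.read_camera(name): name is "scene" or "top"; returns a dict with "image" (420x560x3 uint8, red, green, blue), "K" (3x3 intrinsics, pixels), "R" (3x3) and "t" (3): a world point X has camera coordinates R X + t. Camera axes: x right, y down, z forward; pixel columns grow to the right and rows downward; lengths in m; the calibration is good to about 2 mm. A picture is of the moment at which its call begins. There is no depth.
- env.hand_in(): hands the job in; it is judged then, once.
The state is a dict: "clock": time; "joint_pos": joint angles; "qvel": joint speeds; "tau": joint torques, N m; "tcp_pos": TCP position; "orientation": TCP orientation; "wrist_force": force on the tool from outside, world axes, zero at the start; "ft_torque": the same for the moment, N m; "finger_gap": finger opening in m; "grip_force": force on a finger pad.
Only numpy, scipy, OpenCV 4.12 (cv2) and the standard library are available. Lean on these libraries where they do the work, as an engineer would, in place of code of your own. Each camera call takes 0.05 s, during which the arm holds its last target. There are 200 camera calls.

## Working session

There is one attempt and no reset: what is moved stays moved. The work goes in short steps, Python scripts to look and compute and a tool call to move; the robot and the scene stay as the last step left them, time stands still between calls to the robot, and variables do not carry over. Pictures are saved under pics/ and viewed, at most 10 in all, crops included, and the job is handed in when it is done.

```bash
ls; mkdir -p pics
```

Run:
```python
from workcell import env
import cv2
print(env.get_state())
for n in("scene","top"):
    c=env.read_camera(n); cv2.imwrite(f"pics/{n}0.png",c["image"][:,:,::-1]); print(n,c["K"],c["R"],c["t"])
```

```text
pics
workcell.py
{'clock': 0.0, 'joint_pos': array([-1.35861236e+00,  3.14037010e-01,  4.49707340e-02,  1.30359196e+00,
       -2.92956186e-05,  1.43120298e+00]), 'qvel': array([-9.26322114e-06,  1.22560169e-04,  1.98904134e-03,  1.47251745e-04,
        6.24307791e-04, -1.05605338e-03]), 'tau': array([-1.78106799e-03, -4.80623674e+01,  2.98533475e+01,  1.92245393e-02,
       -3.80602578e-04,  5.62274110e-06]), 'tcp_pos': array([ 0.19801232, -0.53932668,  0.25238463]), 'orientation': array([-9.29810706e-04,  9.84570998e-01,  1.74983092e-01, -4.84200485e-05]), 'wrist_force': array([ 0.48108693, -0.69826314,  0.3603773 ]), 'ft_torque': array([ 0.00597145, -0.01896235, -0.02161756]), 'grip_force': 0.0, 'finger_gap': 0.08539013868621194}
scene [[540.40048199   0.         268.85696572]
 [  0.         540.40048199 212.0424284 ]
 [  0.           0.           1.        ]] [[-0.71377491  0.70021149  0.01514106]
 [ 0.47914428  0.50396502 -0.71863761]
 [-0.51082888 -0.50569074 -0.69521991]] [ 0.43818198 -0.15500195  2.12357771]
top [[392.96265044   0.         273.78319755]
 [  0.         392.96265044 204.27782556]
 [  0.           0.           1.        ]] [[ 0.01898257 -0.99981397 -0.00341944]
 [-0.98549659 -0.01813369 -0.16872354]
 [ 0.16863014  0.00657266 -0.98565748]] [-0.06565134  0.55753822  1.03025827]
```
View pics/scene0.png

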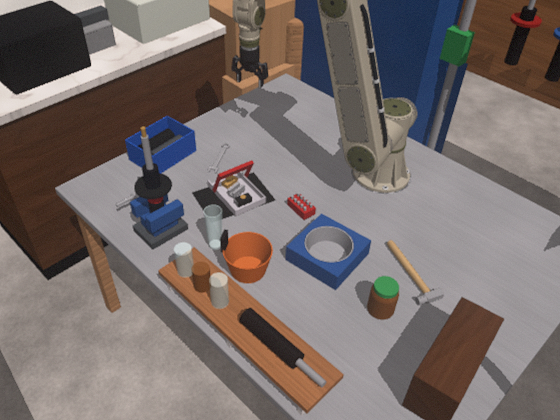

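View pics/top0.png

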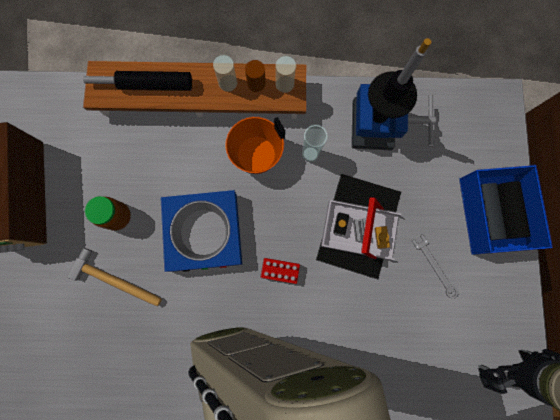

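The top view shows the washer well at about (200,230), the cup at (255,147) with its tab at (280,128), the glass next to the tab at (313,143), and the tray at (360,230). I'll enlarge it to get precise features.

Run:
```python
import cv2
a=cv2.imread("pics/top0.png")[100:290,150:417]
cv2.imwrite("pics/topc.png",cv2.resize(a,None,fx=3,fy=3,interpolation=cv2.INTER_CUBIC)[:600,:800])
a=cv2.imread("pics/scene0.png")[140:290,180:380]
cv2.imwrite("pics/scenec.png",cv2.resize(a,None,fx=4,fy=4,interpolation=cv2.INTER_CUBIC))
```

View pics/topc.png

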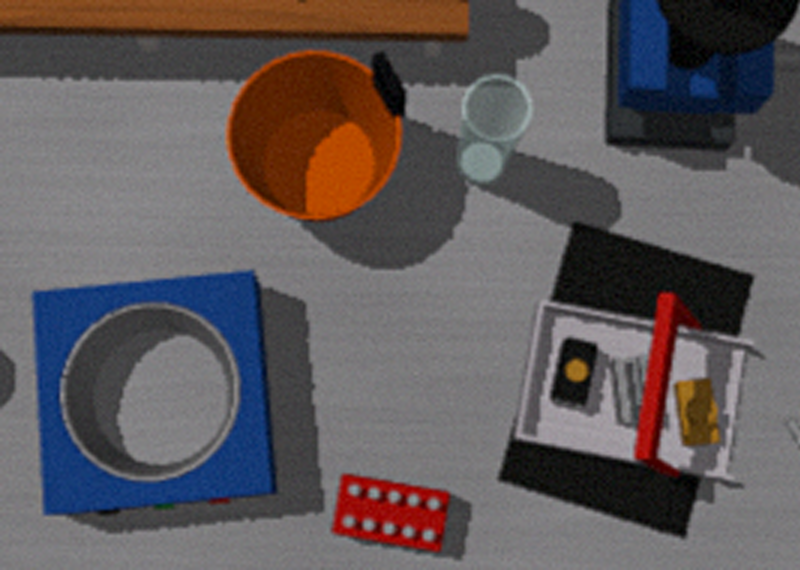

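View pics/scenec.png

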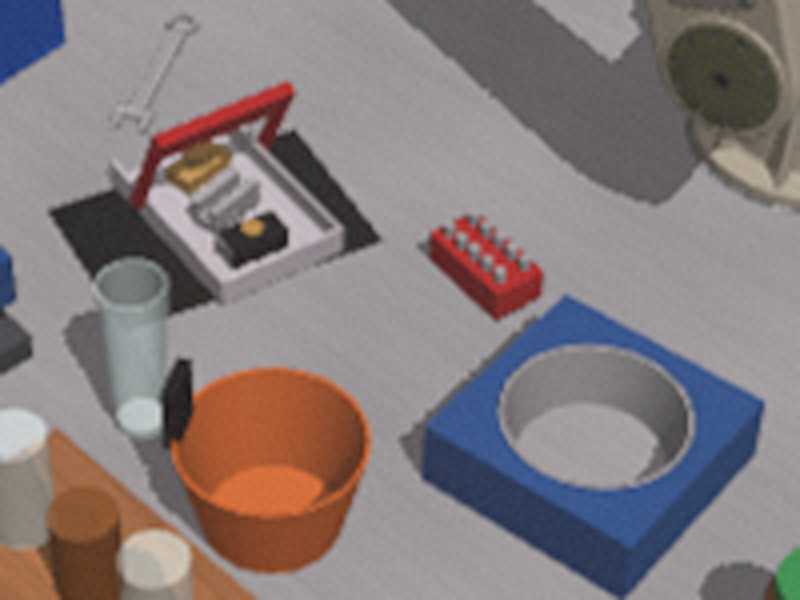

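Open front of the tray faces away from the washer (−y side): the back wall is at top-crop x≈525, the front at ≈750. The bar runs from (660,293) to (640,460), the parts lie along the tray's middle, and the glass is about 100 mm from the cup tab. Next I fit the poses with both cameras.

Create geo.py:
```python
import numpy as np
from scipy.optimize import least_squares
CAM={"t":(392.96265044,273.78319755,204.27782556,np.array([[.01898257,-.99981397,-.00341944],[-.98549659,-.01813369,-.16872354],[.16863014,.00657266,-.98565748]]),np.array([-.06565134,.55753822,1.03025827])),
"s":(540.40048199,268.85696572,212.0424284,np.array([[-.71377491,.70021149,.01514106],[.47914428,.50396502,-.71863761],[-.51082888,-.50569074,-.69521991]]),np.array([.43818198,-.15500195,2.12357771]))}
def proj(c,X):
    f,u,v,R,t=CAM[c]; p=np.atleast_2d(X)@R.T+t
    return f*p[:,:2]/p[:,2:]+[u,v]
CROP={"t":(150,100,3),"s":(180,140,4)}
def px(c,p):
    a,b,s=CROP[c]; return (np.array(p,float)+.5)/s-.5+[a,b]
def fit(obs,x0):  # obs: (cam, crop pixel, body point)
    def r(p):
        c,s=np.cos(p[2]),np.sin(p[2])
        return np.concatenate([(proj(k,[p[0]+c*b[0]-s*b[1],p[1]+s*b[0]+c*b[1],b[2]])[0]-px(k,q)) for k,q,b in obs])
    o=least_squares(r,x0,loss="soft_l1"); return o.x,o.fun.reshape(-1,2).round(1).tolist()
def back(c,pix,z):
    f,u,v,R,t=CAM[c]; d=R.T@np.array([(pix[0]-u)/f,(pix[1]-v)/f,1]); C=-R.T@t
    return C+d*(z-C[2])/d[2]
```

Run:
```python
from geo import *
np.set_printoptions(precision=4,suppress=True)
def ell(c,l,r,t,b,z,R): # circle from extents: fit centre
    e=lambda p:(lambda q:np.array([q[:,0].min(),q[:,0].max(),q[:,1].min(),q[:,1].max()]))(proj(c,np.c_[p[0]+R*np.cos(th),p[1]+R*np.sin(th),z+0*th]))
    th=np.linspace(0,6.283,721); a=px(c,[l,t]);d=px(c,[r,b])
    o=least_squares(lambda p:e(p)-[a[0],d[0],a[1],d[1]],back(c,(a+d)/2,z)[:2]); return o.x,o.fun.round(1)
h=.1;Z=.066
print("washer",fit([("t",(33,292),(h,h,Z)),("t",(253,271),(h,-h,Z)),("t",(274,492),(-h,-h,Z)),("t",(44,514),(-h,h,Z)),
 ("s",(567,297),(-h,-h,Z)),("s",(763,403),(-h,h,Z)),("s",(628,545),(h,h,Z)),("s",(425,428),(h,-h,Z))],[.5,.18,0]))
print("well t",ell("t",62,240,302,480,.066,.0775),"s",ell("s",498,693,344,489,.066,.0775))
print("cup t",ell("t",228,403,50,220,.098,.079),"s",ell("s",171,371,368,510,.098,.079))
print("tab t",back("t",px("t",(389,84)),.122),"s",back("s",px("s",(177,400)),.122))
print("tray",fit([("t",(538,302),(-.1,-.065,.028)),("t",(516,443),(-.1,.065,.028)),("t",(762,353),(.1,-.065,.028)),("t",(740,485),(.1,.065,.028)),
 ("t",(660,293),(-.014,-.071,.1325)),("t",(640,460),(-.014,.071,.1325))],[.5,-.25,-1.7]))
print("mat",fit([("t",(573,223),(.13,.09,.003)),("t",(753,275),(.13,-.09,.003)),("t",(686,537),(-.13,-.09,.003)),("t",(499,480),(-.13,.09,.003)),("s",(380,240),(-.13,.09,.003)),("s",(50,212),(.13,-.09,.003)),("s",(298,132),(-.13,-.09,.003))],[.5,-.25,-.2]))
print("glass",back("t",px("t",(497,107)),.16),back("t",px("t",(483,163)),0), back("s",px("s",(133,284)),.16))
print("bar t",back("t",px("t",(660,293)),.1325),back("t",px("t",(640,460)),.1325))
print("bar s",back("s",px("s",(290,85)),.1325),back("s",px("s",(155,140)),.1325))
print("jar",back("t",(100,212),.115))
```

```text
washer (array([0.4829, 0.1408, 0.1169]), [[-0.3, -0.3], [0.0, -0.4], [-0.8, 0.2], [-0.2, 0.4], [-0.8, -1.3], [0.2, -0.6], [0.1, 0.6], [-0.8, -0.9]])
well t (array([0.4832, 0.14  ]), array([ 0.6, -0.6,  0.7, -0.7])) s (array([0.484, 0.143]), array([ 0.5, -0.5,  0.6, -0.5]))
cup t (array([ 0.7122, -0.0016]), array([-0.3,  0.3,  0. , -0.1])) s (array([ 0.71  , -0.0001]), array([-0.3,  0.3, -1.1,  1. ]))
tab t [ 0.7511 -0.0665  0.122 ] s [ 0.7518 -0.0625  0.122 ]
tray (array([ 0.5796, -0.3036, -1.4679]), [[0.7, 25.4], [3.1, -67.3], [-2.1, 2.3], [-1.2, -87.1], [0.2, 23.1], [-0.1, -87.4]])
mat (array([ 0.5111, -0.2962, -0.2815]), [[-0.3, -0.8], [0.2, -0.1], [-0.5, 0.6], [-0.7, 0.2], [0.5, -0.5], [-1.1, -0.7], [-1.2, -1.2]])
glass [ 0.718  -0.1576  0.16  ] [ 0.718 -0.16   0.   ] [ 0.7163 -0.1542  0.16  ]
bar t [ 0.5663 -0.2978  0.1325] [ 0.4262 -0.2782  0.1325]
bar s [ 0.4287 -0.278   0.1325] [ 0.5673 -0.3032  0.1325]
jar [0.5188 0.3892 0.115 ]
```

Add to geo.py:
```python
from scipy.spatial.transform import Rotation as Ro
def tool(ydir_yaw,lean=0):
    """tool with y along horizontal yaw, z down, then leaned: z tips towards +y by lean"""
    y=np.array([np.cos(ydir_yaw),np.sin(ydir_yaw),0]);z=np.array([0,0,-1.]);x=np.cross(y,z)
    R=Ro.from_matrix(np.c_[x,y,z]); return R*Ro.from_rotvec([-lean,0,0])
def delta(pos,R):
    from workcell import env
    s=env.get_state();q=s["orientation"];C=Ro.from_quat(np.r_[q[1:],q[0]])
    print("at",s["tcp_pos"].round(4),"t",round(s["clock"],2),"j",s["joint_pos"].round(2))
    print("d",C.inv().apply(np.array(pos)-s["tcp_pos"]).round(4),"rot",(C.inv()*R).as_rotvec().round(4))
```

Run:
```python
from geo import *
np.set_printoptions(precision=4,suppress=True)
o=[("t",(538,302),(-.1,.065,.028)),("t",(516,443),(-.1,-.065,.028)),("t",(762,353),(.1,.065,.028)),("t",(740,485),(.1,-.065,.028)),
 ("t",(660,293),(-.014,.071,.1325)),("t",(640,460),(-.014,-.071,.1325)),("s",(155,140),(-.014,.071,.1325)),("s",(290,85),(-.014,-.071,.1325)),("s",(343,235),(-.1,-.065,.028)),("s",(222,284),(-.1,.065,.028))]
print("tray",fit(o,[.5,-.25,-1.7]))
delta([.752,-.0655,.253],tool(np.radians(-57.5)))
```

```text
tray (array([ 0.4932, -0.3014, -1.7439]), [[1.8, 0.6], [1.2, -0.6], [-1.8, -2.9], [-1.1, -0.5], [0.8, 0.3], [-1.2, 0.2], [1.0, 0.2], [1.1, -0.0], [-0.4, -2.2], [-0.4, -0.8]])
at [ 0.198  -0.5394  0.2525] t 0.1 j [-1.36  0.31  0.05  1.3  -0.    1.43]
d [ 0.6833 -0.254   0.0001] rot [-0.0015 -0.0004 -0.2154]
```

Careful with the scale: shifts go in cm. That gives: 0.05 m is 5, 0.44 m is 44.

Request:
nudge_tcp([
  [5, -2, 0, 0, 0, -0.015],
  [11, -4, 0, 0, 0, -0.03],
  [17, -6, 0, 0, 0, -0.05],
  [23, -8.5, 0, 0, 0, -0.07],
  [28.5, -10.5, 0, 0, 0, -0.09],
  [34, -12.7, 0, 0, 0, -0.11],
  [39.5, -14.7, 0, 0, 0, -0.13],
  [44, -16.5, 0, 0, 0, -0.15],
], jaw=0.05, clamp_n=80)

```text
refused: steps: the value is too long (schema: maxItems 1). Nothing was moved.
```

Refused on format, not on reach. It needs a list holding one list of rows, three levels of brackets.

Request:
nudge_tcp([
  [[5, -2, 0, 0, 0, -0.015], [11, -4, 0, 0, 0, -0.03], [17, -6, 0, 0, 0, -0.05], [23, -8.5, 0, 0, 0, -0.07], [28.5, -10.5, 0, 0, 0, -0.09], [34, -12.7, 0, 0, 0, -0.11], [39.5, -14.7, 0, 0, 0, -0.13], [44, -16.5, 0, 0, 0, -0.15]],
], jaw=0.05, clamp_n=80)

```text
clock: 1.1
tcp_pos: [0.5557, -0.2314, 0.2528]
orientation: [-0.0, 0.968, 0.249, -0.0]
wrist_force: [0.1, -0.7, 0.0]
finger_gap: 0.0504
grip_force: 0.0
```

Request:
nudge_tcp([
  [[5.5, -2, 0, 0, 0, -0.02], [11, -4, 0, 0, 0, -0.04], [16, -6, 0, 0, 0, -0.06], [21, -8, 0, 0, 0, -0.065], [24.3, -8.9, 0, 0, 0, -0.065], [24.3, -8.9, 0, 0, 0, -0.065]],
])

```text
clock: 1.85
tcp_pos: [0.7255, -0.0358, 0.2513]
orientation: [-0.0, 0.96, 0.281, -0.001]
wrist_force: [-0.3, -0.1, -0.2]
finger_gap: 0.0498
grip_force: 0.0
```

```bash
python3 -c "
from geo import *
from workcell import env
delta([.752,-.0655,.128],tool(np.radians(-57.5)))
import cv2
a=env.read_camera('top')['image'][:,:,::-1];b=env.read_camera('scene')['image'][:,:,::-1]
cv2.imwrite('pics/h1.png',np.hstack([cv2.resize(a[90:220,200:330],(400,400)),cv2.resize(b[170:300,170:300],(400,400))]))"
```

```text
at [ 0.7255 -0.0358  0.2513] t 1.85 j [-0.16  0.64  0.56  1.49  0.    2.41]
d [0.0065 0.0394 0.1232] rot [-0.0014  0.0014  0.0032]
```

View pics/h1.png

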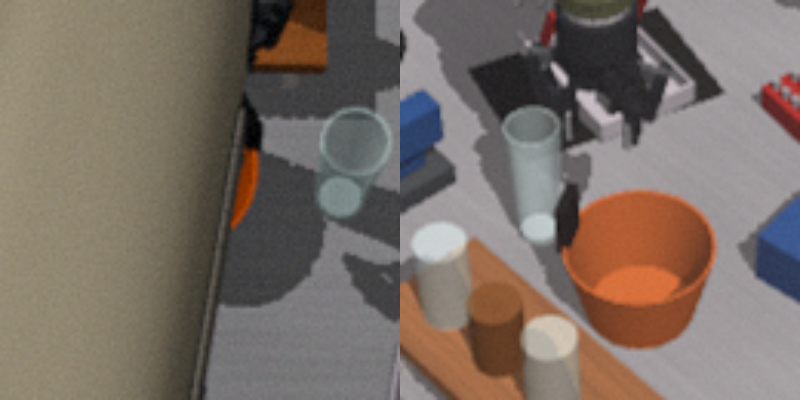

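```bash
python3 -c "
from geo import *
print(proj('s',[.7255,-.0358,.2513]),proj('s',[.752,-.0655,.125]))
delta([.752,-.0655,.17],tool(np.radians(-57.5)))"
```

```text
[[234.69214948 210.00510066]] [[223.15781071 238.48295979]]
at [ 0.7242 -0.0383  0.2522] t 1.95 j [-0.16  0.64  0.55  1.49 -0.    2.41]
d [0.0089 0.038  0.0822] rot [-0.0009  0.0016  0.0002]
```

To row units: 0.038 m is 3.8, 0.065 m is 6.5.

Request:
nudge_tcp([
  [[0, 0, 3, 0, 0, 0], [0.4, 1, 5, 0, 0, 0], [0.7, 2.5, 6, 0, 0, 0], [0.9, 3.8, 6.5, 0, 0, 0], [0.9, 3.8, 6.5, 0, 0, 0], [0.9, 3.8, 6.5, 0, 0, 0]],
])

```text
clock: 2.7
tcp_pos: [0.7529, -0.0659, 0.1889]
orientation: [0.0, 0.96, 0.279, 0.0]
wrist_force: [-0.7, -0.7, 0.2]
finger_gap: 0.0498
grip_force: 0.0
```

```bash
python3 -c "
from geo import *
delta([.752,-.0655,.128],tool(np.radians(-57.5)))"
```

```text
at [ 0.7529 -0.0659  0.1889] t 2.7 j [-0.19  0.71  0.53  1.39  0.    2.38]
d [-0.0006 -0.0009  0.0609] rot [ 0.0005 -0.0007 -0.0008]
```

To row units: 0.061 m is 6.1, 0.055 m is 5.5.

Request:
nudge_tcp([
  [[0, 0, 2, 0, 0, 0], [0, -0.1, 4, 0, 0, 0], [0, -0.1, 5.5, 0, 0, 0], [0, -0.1, 6.1, 0, 0, 0], [0, -0.1, 6.1, 0, 0, 0]],
])

```text
clock: 3.32
tcp_pos: [0.752, -0.0647, 0.1273]
orientation: [-0.0, 0.96, 0.28, -0.0]
wrist_force: [0.8, 0.2, 0.1]
finger_gap: 0.0501
grip_force: 0.0
```

Request:
nudge_tcp([
  [[0, 0, 0, 0, 0, 0], [0, 0, 0, 0, 0, 0], [0, 0, 0, 0, 0, 0], [0, 0, 0, 0, 0, 0], [0, 0, 0, 0, 0, 0], [0, 0, 0, 0, 0, 0]],
], jaw=0, clamp_n=80)

```text
clock: 4.08
tcp_pos: [0.7526, -0.0649, 0.1283]
orientation: [0.0, 0.96, 0.28, 0.001]
wrist_force: [0.6, -0.3, 5.0]
finger_gap: 0.0112
grip_force: 78.9
```

```bash
python3 -c "
from geo import *
from workcell import env
s=env.get_state();print(s['joint_pos'],s['ft_torque'])"
```

```text
[-1.92150819e-01  7.24976574e-01  4.09314245e-01  1.25315707e+00
 -6.58462112e-05  2.38272978e+00] [ 0.07457507 -0.15364266 -0.0679866 ]
```

Request:
nudge_tcp([
  [[0, 0, -1.5, 0, 0, 0], [0, 0, -3.5, 0, 0, 0], [-0.2, -0.4, -5.5, 0, 0, 0], [-0.8, -1.6, -7.5, 0, 0, 0], [-1.8, -3.7, -9.5, 0, 0, 0], [-3.3, -6.7, -11.5, 0, 0, 0], [-5, -10, -12.8, 0, 0, 0], [-6.6, -13.5, -13, 0, 0, 0]],
])

```text
clock: 5.08
tcp_pos: [0.6225, 0.0145, 0.2596]
orientation: [0.001, 0.96, 0.28, 0.001]
wrist_force: [0.4, 0.6, -3.5]
finger_gap: 0.011
grip_force: 78.1
```

Request:
nudge_tcp([
  [[-1.6, -3.4, 0, 0, 0, 0], [-3.1, -6.5, 0, 0, 0, 0], [-4.3, -9, 0, 0, 0, 0], [-5, -10.5, 0, 0, 0, 0], [-5.1, -10.7, 0, 0, 0, 0], [-5.1, -10.7, 0, 0, 0, 0], [-5.1, -10.7, 0, 0, 0, 0]],
])

```text
clock: 5.95
tcp_pos: [0.5242, 0.076, 0.2571]
orientation: [0.0, 0.96, 0.279, 0.0]
wrist_force: [-0.4, -0.1, -3.2]
finger_gap: 0.011
grip_force: 78.2
```

```bash
python3 -c "
from geo import *
from workcell import env
delta([.5241,.0765,.138],tool(np.arctan2(-.843,.5376)))
import cv2
a=env.read_camera('top')['image'][:,:,::-1];b=env.read_camera('scene')['image'][:,:,::-1]
cv2.imwrite('pics/h2.png',np.hstack([cv2.resize(a[100:300,130:330],(400,400)),cv2.resize(b[150:290,240:380],(400,400))]))"
```

```text
at [0.5242 0.076  0.2571] t 5.95 j [-0.01  0.22 -0.06  1.28 -0.    2.57]
d [ 1.000e-04 -5.000e-04  1.191e-01] rot [ 0.0004 -0.0001 -0.0017]
```

View pics/h2.png

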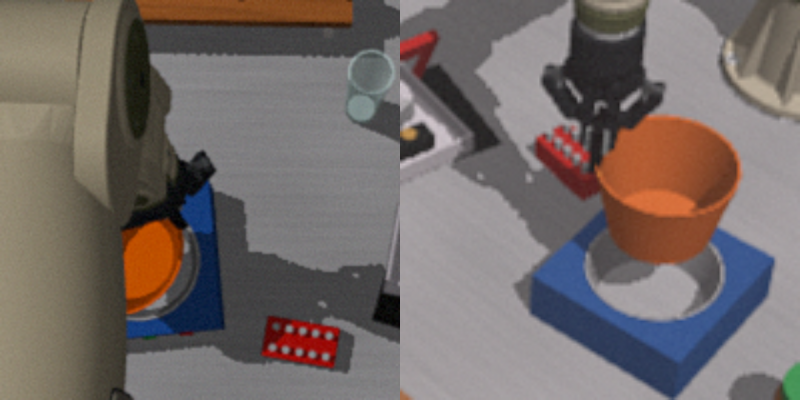

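The cup hangs above the well, its rim spanning columns 598–741 of the crop (scene px ≈334,205). I'll check this against the projection.

```bash
python3 -c "
from geo import *
t=np.linspace(0,6.28,361);q=proj('s',np.c_[.483+.079*np.cos(t),.141+.079*np.sin(t),.227+0*t]);print((q.max(0)+q.min(0))/2,q.min(0),q.max(0))
l,r=[(x-400+.5)/2.857-.5+240 for x in (598,741)];print(l,r)"
```

```text
[333.06893313 207.52591916] [307.08534872 189.66493719] [359.05251754 225.38690113]
308.9784739236962 359.0309765488274
```

Request:
nudge_tcp([
  [[0, 0, 2, 0, 0, 0], [0, 0, 4, 0, 0, 0], [0, 0, 6, 0, 0, 0], [0, 0, 7.5, 0, 0, 0], [0, 0, 8.5, 0, 0, 0], [0, 0, 8.5, 0, 0, 0]],
])

```text
clock: 6.8
tcp_pos: [0.5231, 0.0765, 0.1716]
orientation: [-0.0, 0.96, 0.28, -0.001]
wrist_force: [0.0, -0.4, -2.0]
finger_gap: 0.0111
grip_force: 78.2
```

Request:
nudge_tcp([
  [[0, 0, 0.8, 0, 0, 0], [0, 0, 1.5, 0, 0, 0], [0, 0, 2.1, 0, 0, 0], [0, 0, 2.6, 0, 0, 0], [0, 0, 3, 0, 0, 0], [0, 0, 3, 0, 0, 0]],
])

```text
clock: 7.55
tcp_pos: [0.5232, 0.0765, 0.1419]
orientation: [-0.0, 0.96, 0.28, -0.0]
wrist_force: [-0.8, 0.2, -2.4]
finger_gap: 0.0112
grip_force: 78.0
```

To row units: 0.005 m is 0.5, 0.004 m is 0.4.

Request:
nudge_tcp([
  [[0, 0, 0.2, 0, 0, 0], [0, 0, 0.3, 0, 0, 0], [0, 0, 0.4, 0, 0, 0], [0, 0, 0.5, 0, 0, 0], [0, 0, 0.5, 0, 0, 0]],
])

```text
clock: 8.18
tcp_pos: [0.5236, 0.0763, 0.1382]
orientation: [0.0, 0.96, 0.28, 0.0]
wrist_force: [-1.7, -1.2, 5.0]
finger_gap: 0.0108
grip_force: 79.2
```

To row units: 0.0005 m is 0.05.

Request:
nudge_tcp([
  [[0, 0, 0.05, 0, 0, 0], [0, 0, 0.05, 0, 0, 0], [0, 0, 0.05, 0, 0, 0], [0, 0, 0.05, 0, 0, 0]],
], jaw=0.045)

```text
clock: 8.68
tcp_pos: [0.5234, 0.0766, 0.1367]
orientation: [0.0, 0.96, 0.28, -0.0]
wrist_force: [-0.7, -0.1, 0.8]
finger_gap: 0.0452
grip_force: 0.0
```

Request:
nudge_tcp([
  [[0, 0, -2, 0, 0, 0], [0, 0, -5, 0, 0, 0], [0, 0, -9, 0, 0, 0], [2, 3, -12, 0, 0, 0], [3, 8, -13, 0, 0, 0], [3, 14, -14, 0, 0, 0], [3, 20, -14, 0, 0, 0], [3, 25, -14, 0, 0, 0]],
])

```text
clock: 9.68
tcp_pos: [0.684, -0.1203, 0.2766]
orientation: [0.0, 0.96, 0.279, 0.0]
wrist_force: [-0.9, 0.5, 0.3]
finger_gap: 0.0449
grip_force: 0.0
```

```bash
python3 -c "
from geo import *
from workcell import env
np.set_printoptions(precision=3,suppress=True)
import cv2
a=env.read_camera('top')['image'][:,:,::-1];b=env.read_camera('scene')['image'][:,:,::-1]
cv2.imwrite('pics/full3t.png',a);cv2.imwrite('pics/full3s.png',b)
cv2.imwrite('pics/h3.png',np.hstack([cv2.resize(b[205:295,280:370],(400,400),interpolation=2),cv2.resize(b[140:230,180:270],(400,400),interpolation=2)]))
t=np.linspace(0,6.28,361);q=proj('s',np.c_[.483+.079*np.cos(t),.141+.079*np.sin(t),.108+0*t]);print((q.min(0)-[280,205])*400/90,(q.max(0)-[280,205])*400/90)
gr=np.array([.4932,-.3014,.115]);print(gr)
delta([.46,-.2,.3],tool(-1.744))
"
```

```text
[109.767  51.373] [329.607 210.397]
[ 0.493 -0.301  0.115]
at [ 0.685 -0.123  0.274] t 9.78 j [-0.29  0.57  0.49  1.49 -0.    2.29]
d [-0.231 -0.055 -0.025] rot [0.001 0.001 0.735]
```

View pics/h3.png

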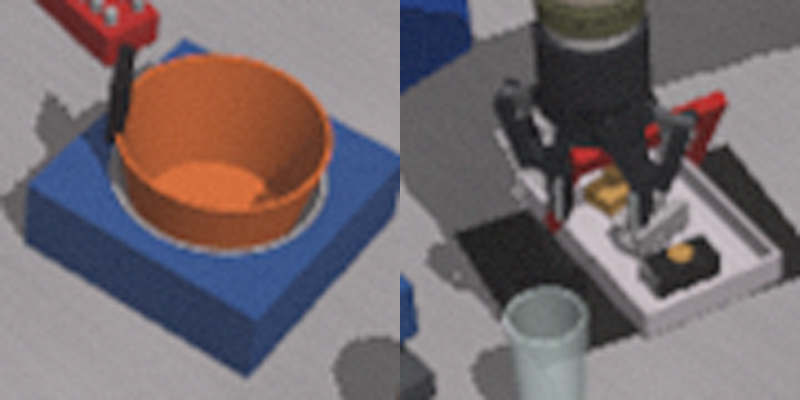

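The cup is home: its rim spans 112–333 × 52–212, against the predicted 110–330 × 51–210. The tray is undisturbed. Next is the tray grasp, with tool y opposite to tray x and a 25° lean.

To row units: -0.2 m is -20, -0.19 m is -19.

Request:
nudge_tcp([
  [[-2, -0.3, -0.3, 0, 0, -0.18], [-5, -0.6, -0.5, 0, 0, -0.36], [-8, -0.9, -1, 0, 0, -0.54], [-11, -1.2, -1, 0, 0, -0.72], [-14, -1.5, -1, 0, 0, -0.9], [-17, -1.8, -1, 0, 0, -1.08], [-19, -2, -1, 0, 0, -1.26], [-20, -2, -1, 0, 0, -1.44]],
])

```text
clock: 10.78
tcp_pos: [0.5022, -0.2084, 0.2871]
orientation: [0.0, 0.535, 0.845, 0.0]
wrist_force: [0.6, -0.3, 0.5]
finger_gap: 0.0447
grip_force: 0.0
```

```bash
python3 -c "
from geo import *
delta([.503,-.246,.245],tool(-1.735+np.pi,-.4363))"
```

```text
at [ 0.5022 -0.2084  0.2871] t 10.78 j [-0.54  0.24  0.04  1.36  0.    0.59]
d [-0.0343 -0.0153  0.0421] rot [ 0.4017 -0.2104 -0.9492]
```

To row units: 0.0421 m is 4.21, 0.035 m is 3.5.

Request:
nudge_tcp([
  [[-0.6, -0.3, 0.7, 0.067, -0.035, -0.158], [-1.2, -0.5, 1.4, 0.134, -0.07, -0.316], [-1.7, -0.8, 2.1, 0.2, -0.105, -0.474], [-2.3, -1, 2.8, 0.268, -0.14, -0.633], [-2.9, -1.3, 3.5, 0.335, -0.175, -0.791], [-3.43, -1.53, 4.21, 0.4017, -0.2104, -0.9492], [-3.43, -1.53, 4.21, 0.4017, -0.2104, -0.9492], [-3.43, -1.53, 4.21, 0.4017, -0.2104, -0.9492]],
], jaw=0.05)

```text
clock: 11.78
tcp_pos: [0.5042, -0.2459, 0.2452]
orientation: [-0.018, 0.084, 0.973, -0.215]
wrist_force: [0.2, 0.2, 0.3]
finger_gap: 0.0501
grip_force: 0.0
```

```bash
python3 -c "
from geo import *
from workcell import env
delta([.4942,-.3007,.1207],tool(-1.735+np.pi,-.4363))
import cv2
a=env.read_camera('top')['image'][:,:,::-1];b=env.read_camera('scene')['image'][:,:,::-1]
cv2.imwrite('pics/h4.png',np.hstack([cv2.resize(a[160:290,300:430],(400,400),interpolation=2),cv2.resize(b[130:230,180:280],(400,400),interpolation=2)]))"
```

```text
at [ 0.5042 -0.2459  0.2452] t 11.78 j [-0.39  0.23 -0.15  1.09 -0.42 -0.24]
d [0.0006 0.0021 0.1364] rot [ 0.0009 -0.002  -0.0075]
```

View pics/h4.png

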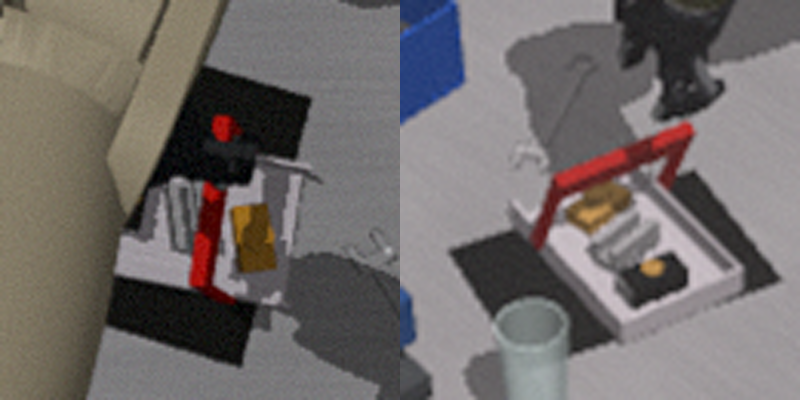

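The gripper is aligned above the bar, and its two fingers straddle the bar's direction. I descend along the lean.

To row units: 0.136 m is 13.6, 0.002 m is 0.2.

Request:
nudge_tcp([
  [[0, 0.1, 3, 0, 0, 0], [0, 0.2, 6, 0, 0, 0], [0, 0.2, 9, 0, 0, 0], [0, 0.2, 11.5, 0, 0, 0], [0, 0.2, 13, 0, 0, 0], [0, 0.2, 13.6, 0, 0, 0], [0, 0.2, 13.6, 0, 0, 0]],
])

```text
clock: 12.75
tcp_pos: [0.4949, -0.3014, 0.1209]
orientation: [-0.018, 0.083, 0.973, -0.216]
wrist_force: [0.4, 0.0, -0.4]
finger_gap: 0.0501
grip_force: 0.0
```

Request:
nudge_tcp([
  [[0, 0, 0, 0, 0, 0], [0, 0, 0, 0, 0, 0], [0, 0, 0, 0, 0, 0], [0, 0, 0, 0, 0, 0], [0, 0, 0, 0, 0, 0], [0, 0, 0, 0, 0, 0]],
], jaw=0, clamp_n=100)

```text
clock: 13.5
tcp_pos: [0.4951, -0.3008, 0.121]
orientation: [-0.018, 0.083, 0.973, -0.216]
wrist_force: [0.4, 5.0, 3.7]
finger_gap: 0.0125
grip_force: 97.8
```

```bash
python3 -c "
from geo import *
from workcell import env
print(env.get_state()['joint_pos'],env.get_state()['ft_torque'])"
```

```text
[-0.49177468  0.32545522 -0.3489857   0.74888638 -0.41175928 -0.3533995 ] [ 0.9285522  -0.18585244 -0.06388146]
```

```bash
python3 -c "
from geo import *
R=tool(-1.735+np.pi,-.4363);print(R.as_matrix());
delta([.4951,-.3008,.331],R)"
```

```text
[[-0.98654884  0.14815344 -0.06907925]
 [ 0.16346677  0.89413037 -0.41690466]
 [ 0.         -0.42258898 -0.90632144]]
at [ 0.4951 -0.3008  0.121 ] t 13.5 j [-0.49  0.33 -0.35  0.75 -0.41 -0.35]
d [-0.0002 -0.0887 -0.1903] rot [ 0.0004 -0.0013 -0.0047]
```

To row units: -0.158 m is -15.8, -0.136 m is -13.6.

Request:
nudge_tcp([
  [[0, -0.2, -0.4, 0, 0, 0], [0, -0.6, -1.3, 0, 0, 0], [0, -1.3, -2.8, 0, 0, 0], [0, -2.4, -5.2, 0, 0, 0], [0, -3.7, -8, 0, 0, 0], [0, -5, -10.8, 0, 0, 0], [0, -6.3, -13.6, 0, 0, 0], [0, -7.4, -15.8, 0, 0, 0]],
])

```text
clock: 14.5
tcp_pos: [0.4943, -0.3015, 0.2963]
orientation: [-0.018, 0.083, 0.973, -0.216]
wrist_force: [0.7, 0.6, -7.5]
finger_gap: 0.0125
grip_force: 97.8
```

Request:
nudge_tcp([
  [[0, -1, -2.2, 0, 0, 0], [0, -1.5, -3.2, 0, 0, 0], [0, -1.5, -3.2, 0, 0, 0], [0, -1.5, -3.2, 0, 0, 0]],
])

```text
clock: 15.0
tcp_pos: [0.4941, -0.3012, 0.3289]
orientation: [-0.019, 0.083, 0.973, -0.215]
wrist_force: [-0.9, 1.0, -7.1]
finger_gap: 0.0131
grip_force: 97.8
```

```bash
python3 -c "
from workcell import env
print(env.get_state()['joint_pos'],env.get_state()['ft_torque'])"
```

```text
[-0.49319972  0.20996884  0.0263565   1.24255085 -0.41203529 -0.35415686] [ 0.91527971 -0.2636663  -0.03202426]
```

To row units: 0.2377 m is 23.77, 0.2018 m is 20.18.

Request:
nudge_tcp([
  [[0.14, 0.9, -0.4, 0, 0, 0], [0.4, 2.7, -1.26, 0, 0, 0], [0.93, 5.83, -2.72, 0, 0, 0], [1.5, 9.42, -4.39, 0, 0, 0], [2.07, 13, -6.07, 0, 0, 0], [2.65, 16.6, -7.74, 0, 0, 0], [3.22, 20.18, -9.42, 0, 0, 0], [3.79, 23.77, -11.09, 0, 0, 0]],
])

```text
clock: 16.0
tcp_pos: [0.5014, -0.034, 0.3306]
orientation: [-0.018, 0.082, 0.973, -0.216]
wrist_force: [0.4, -0.8, -6.8]
finger_gap: 0.0126
grip_force: 98.1
```

Request:
nudge_tcp([
  [[0.57, 3.6, -1.67, 0, 0, 0], [1.14, 7.2, -3.35, 0, 0, 0], [1.72, 10.76, -5.02, 0, 0, 0], [2.29, 14.35, -6.7, 0, 0, 0], [2.86, 17.94, -8.37, 0, 0, 0], [3.43, 21.53, -10.04, 0, 0, 0], [3.9, 24.5, -11.4, 0, 0, 0], [4.25, 26.5, -12.4, 0, 0, 0]],
])

```text
clock: 17.0
tcp_pos: [0.5087, 0.2621, 0.3305]
orientation: [-0.017, 0.082, 0.973, -0.215]
wrist_force: [1.0, 0.3, -7.5]
finger_gap: 0.0125
grip_force: 98.2
```

Request:
nudge_tcp([
  [[0.2, 1.2, -0.55, 0, 0, 0], [0.27, 1.73, -0.8, 0, 0, 0], [0.27, 1.73, -0.8, 0, 0, 0]],
])

```text
clock: 17.38
tcp_pos: [0.5097, 0.2783, 0.3307]
orientation: [-0.018, 0.083, 0.973, -0.216]
wrist_force: [0.3, 1.0, -6.7]
finger_gap: 0.0128
grip_force: 98.2
```

```bash
python3 -c "
from geo import *
delta([.506,.279,.252],tool(-1.735+np.pi,-.4363))"
```

```text
at [0.5097 0.2783 0.3307] t 17.38 j [ 0.52  0.58  0.57  1.85 -0.33  0.74]
d [0.0038 0.0334 0.0713] rot [-0.0003 -0.0018 -0.005 ]
```

Add to geo.py:
```python
psi=-1.735
def pour(th,L,zl):
    D=np.array([np.cos(psi),np.sin(psi)])
    f=.1*np.cos(th)-.111*np.sin(th); z=-.1*np.sin(th)-.111*np.cos(th)
    R=tool(psi+np.pi,-.4363+th)
    g=np.r_[np.array(L)-f*D,zl-z]; return g-.003*R.as_matrix()[:,2],R
```

```bash
python3 -c "
from geo import *
for th in (0,.15,.3,.45): print(th,pour(th,(.4895,.1805),.137)[0]); delta(*pour(th,(.4895,.1805),.137))"
```

```text
0 [0.50605391 0.2804056  0.25071896]
at [0.5097 0.2783 0.3307] t 17.38 j [ 0.52  0.58  0.57  1.85 -0.33  0.74]
d [0.004  0.0352 0.0719] rot [-0.0003 -0.0018 -0.005 ]
0.15 [0.50309009 0.2625184  0.26457529]
at [0.5097 0.2783 0.3307] t 17.38 j [ 0.52  0.58  0.57  1.85 -0.33  0.74]
d [0.0039 0.0129 0.067 ] rot [-0.1503 -0.0015 -0.0051]
0.3 [0.49982105 0.24278925 0.27556655]
at [0.5097 0.2783 0.3307] t 17.38 j [ 0.52  0.58  0.57  1.85 -0.33  0.74]
d [ 0.0038 -0.0099  0.0655] rot [-0.3003 -0.0011 -0.0052]
0.45 [0.49632023 0.22166122 0.2834459 ]
at [0.5097 0.2783 0.3307] t 17.38 j [ 0.52  0.58  0.57  1.85 -0.33  0.74]
d [ 0.0037 -0.0326  0.0674] rot [-0.4503 -0.0007 -0.0053]
```

Careful with the scale: shifts go in cm. That gives: 0.0655 m is 6.55, 0.061 m is 6.1.

Request:
nudge_tcp([
  [[0.1, -0.1, 1, -0.04, 0, 0], [0.2, -0.3, 2.4, -0.1, 0, -0.002], [0.3, -0.5, 3.8, -0.16, 0, -0.003], [0.35, -0.75, 5.2, -0.22, 0, -0.004], [0.38, -0.9, 6.1, -0.27, 0, -0.005], [0.38, -0.99, 6.55, -0.3, 0, -0.005], [0.38, -0.99, 6.55, -0.3, 0, -0.005]],
])

```text
clock: 18.25
tcp_pos: [0.4994, 0.2414, 0.276]
orientation: [-0.006, 0.083, 0.994, -0.068]
wrist_force: [-0.6, -1.0, -6.6]
finger_gap: 0.0127
grip_force: 98.2
```

```bash
python3 -c "
from geo import *
for th in (.45,.6,.7,.8,.9): print(th);delta(*pour(th,(.4895,.1805),.137))
from workcell import env
import cv2
a=env.read_camera('top')['image'][:,:,::-1];b=env.read_camera('scene')['image'][:,:,::-1]
cv2.imwrite('pics/h5.png',np.hstack([cv2.resize(a[130:290,110:270],(400,400),interpolation=2),cv2.resize(b[150:300,260:410],(400,400),interpolation=2)]))"
```

```text
0.45
at [0.4994 0.2414 0.276 ] t 18.25 j [ 0.36  0.33  0.12  1.43 -0.12  0.54]
d [-0.0002 -0.0208 -0.0047] rot [-0.151  -0.0013 -0.0025]
0.6
at [0.4994 0.2414 0.276 ] t 18.25 j [ 0.36  0.33  0.12  1.43 -0.12  0.54]
d [-0.0002 -0.0436 -0.0062] rot [-0.301  -0.0012 -0.0026]
0.7
at [0.4994 0.2414 0.276 ] t 18.25 j [ 0.36  0.33  0.12  1.43 -0.12  0.54]
d [-0.0003 -0.0588 -0.0053] rot [-0.401  -0.001  -0.0026]
0.8
at [0.4994 0.2414 0.276 ] t 18.25 j [ 0.36  0.33  0.12  1.43 -0.12  0.54]
d [-0.0003 -0.0738 -0.0028] rot [-0.501  -0.0009 -0.0027]
0.9
at [0.4994 0.2414 0.276 ] t 18.25 j [ 0.36  0.33  0.12  1.43 -0.12  0.54]
d [-0.0004 -0.0885  0.0011] rot [-0.601  -0.0008 -0.0027]
```

View pics/h5.png

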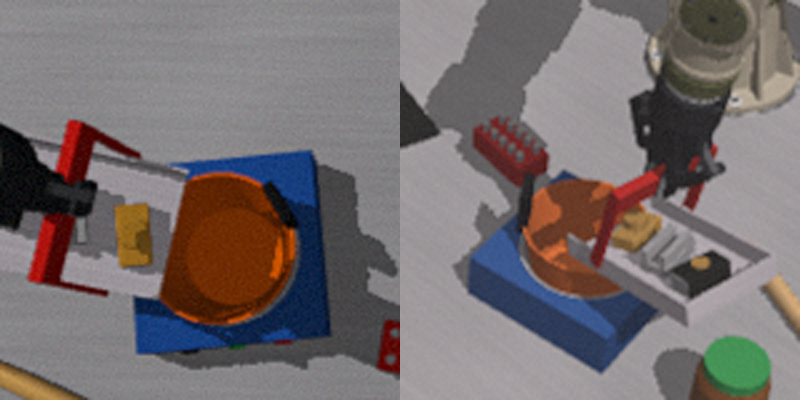

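The lip lies just inside the cup mouth's near side (crop ≈175,235) with the parts still on the tray, and the tab is on the far side. I tip slowly.

To row units: -0.0525 m is -5.25, -0.046 m is -4.6.

Request:
nudge_tcp([
  [[0, -0.65, -0.15, -0.045, 0, 0], [0, -1.3, -0.3, -0.09, 0, 0], [0, -1.9, -0.45, -0.135, 0, 0], [0, -2.6, -0.5, -0.18, 0, -0.001], [0, -3.25, -0.55, -0.225, 0, -0.002], [0, -3.9, -0.6, -0.27, 0, -0.002], [0, -4.6, -0.6, -0.315, 0, -0.002], [0, -5.25, -0.55, -0.36, 0, -0.002]],
])

```text
clock: 19.35
tcp_pos: [0.4914, 0.1916, 0.289]
orientation: [0.01, 0.081, 0.99, 0.112]
wrist_force: [0.1, -0.2, -3.9]
finger_gap: 0.0125
grip_force: 98.6
```

Request:
nudge_tcp([
  [[0, -0.6, 0.1, -0.04, 0, 0], [0, -1.2, 0.2, -0.08, 0, 0], [0, -1.8, 0.3, -0.12, 0, 0], [0, -2.4, 0.4, -0.16, 0, 0], [0, -3, 0.55, -0.2, 0, 0], [0, -3, 0.55, -0.2, 0, 0], [0, -3, 0.55, -0.2, 0, 0]],
])

```text
clock: 20.23
tcp_pos: [0.4871, 0.1643, 0.2769]
orientation: [0.017, 0.08, 0.974, 0.209]
wrist_force: [0.1, 0.6, -3.7]
finger_gap: 0.0124
grip_force: 98.8
```

```bash
python3 -c "
from geo import *
from workcell import env
import cv2
delta(*pour(.86,(.4895,.1805),.137))
a=env.read_camera('top')['image'][:,:,::-1];b=env.read_camera('scene')['image'][:,:,::-1]
cv2.imwrite('pics/h6.png',np.hstack([cv2.resize(a[130:290,110:270],(400,400),interpolation=2),cv2.resize(b[150:300,260:410],(400,400),interpolation=2)]))"
```

```text
at [0.4871 0.1643 0.2769] t 20.23 j [-0.06  0.1  -0.22  1.2   0.42  0.11]
d [ 0.0003  0.0011 -0.0116] rot [-0.0007 -0.      0.0012]
```

View pics/h6.png

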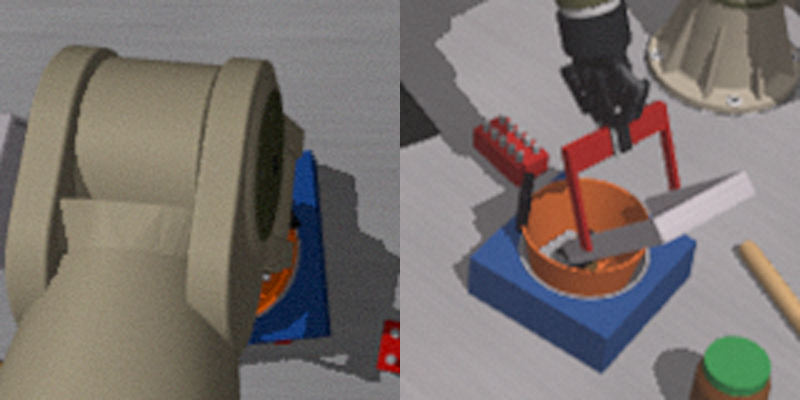

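The wrist load fell from 6.8 N to 3.7 N, which is the empty tray's weight, and the parts show inside the cup. I level the tray while rising, then carry it back.

```bash
python3 -c "
from geo import *
delta([.487,.164,.31],tool(psi+np.pi,.42))
delta([.507,.279,.335],tool(psi+np.pi,-.4363))"
```

```text
at [0.487  0.1647 0.2768] t 20.32 j [-0.06  0.1  -0.22  1.2   0.42  0.11]
d [-0.0001  0.013  -0.0306] rot [ 0.0033 -0.0007  0.0017]
at [0.487  0.1647 0.2768] t 20.32 j [-0.06  0.1  -0.22  1.2   0.42  0.11]
d [-0.0012  0.1297 -0.0054] rot [8.596e-01 1.000e-04 1.900e-03]
```

To row units: 0.1297 m is 12.97, 0.106 m is 10.6.

Request:
nudge_tcp([
  [[0, 0.6, -1.5, 0, 0, 0], [0, 1.3, -3, 0.05, 0, 0], [0, 3.3, -3.5, 0.2, 0, 0], [0, 5.8, -3, 0.37, 0, 0], [-0.1, 8.3, -2.3, 0.54, 0, 0], [-0.1, 10.6, -1.5, 0.7, 0, 0.002], [-0.1, 12.97, -0.54, 0.86, 0, 0.002], [-0.1, 12.97, -0.54, 0.86, 0, 0.002]],
])

```text
clock: 21.32
tcp_pos: [0.507, 0.2842, 0.3268]
orientation: [-0.022, 0.077, 0.973, -0.218]
wrist_force: [0.2, 0.6, -4.9]
finger_gap: 0.0128
grip_force: 98.7
```

Request:
nudge_tcp([
  [[0, 0, 0, 0, 0, 0]],
])

```text
clock: 21.45
tcp_pos: [0.5067, 0.2798, 0.3335]
orientation: [-0.019, 0.08, 0.973, -0.215]
wrist_force: [-0.6, -0.3, -3.5]
finger_gap: 0.0128
grip_force: 98.7
```

```bash
python3 -c "
from geo import *
delta([.5,-.301,.335],tool(psi+np.pi,-.4363))"
```

```text
at [0.5067 0.2798 0.3335] t 21.45 j [ 0.52  0.58  0.57  1.85 -0.33  0.73]
d [-0.088  -0.5212  0.2407] rot [ 0.0008 -0.0018  0.0014]
```

To row units: -0.295 m is -29.5, -0.255 m is -25.5.

Request:
nudge_tcp([
  [[-0.3, -2, 0.9, 0, 0, 0], [-0.9, -5.5, 2.5, 0, 0, 0], [-1.6, -9.5, 4.4, 0, 0, 0], [-2.3, -13.5, 6.2, 0, 0, 0], [-3, -17.5, 8.1, 0, 0, 0], [-3.6, -21.5, 9.9, 0, 0, 0], [-4.3, -25.5, 11.8, 0, 0, 0], [-5, -29.5, 13.6, 0, 0, 0]],
])

```text
clock: 22.45
tcp_pos: [0.5008, -0.0524, 0.3387]
orientation: [-0.016, 0.082, 0.973, -0.215]
wrist_force: [0.7, 0.7, -3.9]
finger_gap: 0.0126
grip_force: 98.9
```

Request:
nudge_tcp([
  [[-0.7, -4, 1.85, 0, 0, 0], [-1.3, -8, 3.7, 0, 0, 0], [-2, -12, 5.55, 0, 0, 0], [-2.7, -16, 7.4, 0, 0, 0], [-3.3, -19.5, 9, 0, 0, 0], [-3.7, -21.8, 10.1, 0, 0, 0], [-3.8, -22.6, 10.45, 0, 0, 0], [-3.8, -22.6, 10.45, 0, 0, 0]],
])

```text
clock: 23.45
tcp_pos: [0.4978, -0.3019, 0.3382]
orientation: [-0.017, 0.082, 0.973, -0.216]
wrist_force: [-0.2, -0.2, -3.6]
finger_gap: 0.0129
grip_force: 98.8
```

```bash
python3 -c "
from geo import *
from workcell import env
delta([.5,-.301,.140],tool(psi+np.pi,-.4363))
import cv2
c=env.read_camera('top')['image']; a=cv2.cvtColor(c,cv2.COLOR_RGB2HSV)
y,x=np.mgrid[:420,:560]; uv=proj('t',[.483,.141,.05])[0]; m=(np.hypot(x-uv[0],y-uv[1])<26)
sub=a[m]; nm={'brass':(sub[:,0]>=17)&(sub[:,0]<30)&(sub[:,1]>80),'orange':(sub[:,0]<17)&(sub[:,1]>80),'grey':(sub[:,1]<80)&(sub[:,2]>70),'dark':(sub[:,2]<45)}
print({k:int(v.sum()) for k,v in nm.items()},m.sum(),uv)
"
```

```text
at [ 0.4978 -0.3019  0.3382] t 23.45 j [-0.49  0.21  0.05  1.26 -0.41 -0.36]
d [-0.0017  0.0849  0.1791] rot [-0.0001  0.0001 -0.003 ]
{'brass': 99, 'orange': 1599, 'grey': 141, 'dark': 206} 2128 [200.74968087 230.34980138]
```

Brass, grey and dark pixels all appear inside the cup, so all three parts are in it. I lower the tray.

To row units: 0.14 m is 14, 0.179 m is 17.9.

Request:
nudge_tcp([
  [[0, 0.6, 1.2, 0, 0, 0], [0, 2, 4.2, 0, 0, 0], [-0.1, 3.6, 7.6, 0, 0, 0], [-0.1, 5.2, 11, 0, 0, 0], [-0.1, 6.6, 14, 0, 0, 0], [-0.1, 7.7, 16.3, 0, 0, 0], [-0.1, 8.3, 17.6, 0, 0, 0], [-0.1, 8.5, 17.9, 0, 0, 0]],
])

```text
clock: 24.5
tcp_pos: [0.4998, -0.2996, 0.1371]
orientation: [-0.019, 0.08, 0.973, -0.215]
wrist_force: [0.4, 0.1, -3.2]
finger_gap: 0.0125
grip_force: 98.7
```

Request:
nudge_tcp([
  [[0, 0.2, 0.3, 0, 0, 0], [0, 0.3, 0.6, 0, 0, 0], [0, 0.4, 0.9, 0, 0, 0], [0, 0.5, 1.15, 0, 0, 0], [0, 0.6, 1.35, 0, 0, 0], [0, 0.64, 1.45, 0, 0, 0], [0, 0.64, 1.45, 0, 0, 0]],
])

```text
clock: 25.38
tcp_pos: [0.5001, -0.3008, 0.1224]
orientation: [-0.019, 0.08, 0.973, -0.216]
wrist_force: [0.5, -0.1, -4.1]
finger_gap: 0.0125
grip_force: 98.7
```

To row units: 0.0018 m is 0.18, 0.0012 m is 0.12.

Request:
nudge_tcp([
  [[0, 0.04, 0.06, 0, 0, 0], [0, 0.06, 0.12, 0, 0, 0], [0, 0.08, 0.18, 0, 0, 0], [0, 0.08, 0.18, 0, 0, 0]],
])

```text
clock: 25.88
tcp_pos: [0.5003, -0.301, 0.1211]
orientation: [-0.018, 0.08, 0.973, -0.216]
wrist_force: [-1.4, 1.7, 1.6]
finger_gap: 0.0125
grip_force: 99.7
```

```bash
python3 -c "
from workcell import env
s=env.get_state();print(s['wrist_force'],s['ft_torque'])"
```

```text
[-1.41044407  1.74438468  1.62374895] [ 0.45025791  0.15092286 -0.12027342]
```

Request:
nudge_tcp([
  [[0, 0, 0, 0, 0, 0], [0, 0, 0, 0, 0, 0], [0, 0, 0, 0, 0, 0], [0, 0, 0, 0, 0, 0], [0, 0, 0, 0, 0, 0]],
], jaw=0.05)

```text
clock: 26.5
tcp_pos: [0.5001, -0.3009, 0.1206]
orientation: [-0.018, 0.08, 0.973, -0.216]
wrist_force: [-0.4, 0.1, 0.4]
finger_gap: 0.0501
grip_force: 0.0
```

Request:
nudge_tcp([
  [[0, 0, -1.5, 0, 0, 0], [0, 0, -4, 0, 0, 0], [0, 0, -7, 0, 0, 0], [0, 0, -10, 0, 0, 0], [0, 0, -13, 0, 0, 0], [0, 0, -15, 0, 0, 0], [0, 0, -15, 0, 0, 0]],
])

```text
clock: 27.38
tcp_pos: [0.5119, -0.238, 0.2591]
orientation: [-0.016, 0.08, 0.973, -0.216]
wrist_force: [-0.0, 0.2, 0.4]
finger_gap: 0.0499
grip_force: 0.0
```

```bash
python3 -c "
from geo import *
from workcell import env
import cv2
a=env.read_camera('scene')['image'];hs=cv2.cvtColor(a,cv2.COLOR_RGB2HSV)
red=((hs[...,0]<8)|(hs[...,0]>172))&(hs[...,1]>150)&(hs[...,2]>80);red[:,285:]=0;red[:,:200]=0;red[:150]=0;red[220:]=0
y,x=np.nonzero(red);print('red bar',x.min(),y[x==x.min()].mean(),x.max(),y[x==x.max()].mean(),y.min())
T=np.array([.4985,-.302]);D=np.array([np.cos(psi),np.sin(psi)]);N=np.array([-D[1],D[0]])
for s in (.071,-.071): print(proj('s',np.r_[T-.014*D+s*N,.1325]))
t=np.linspace(0,6.28,361);q=proj('s',np.c_[.483+.079*np.cos(t),.141+.079*np.sin(t),.108+0*t]);print('rim',q.min(0),q.max(0))
o=(hs[...,0]<14)&(hs[...,1]>150)&(hs[...,2]>90);o[:,:300]=0;o[:200]=0;o[275:]=0;o[:,362:]=0
y,x=np.nonzero(o);print('orange',x.min(),x.max(),y.min(),y.max())
m0=cv2.imread('pics/scene0.png')[:,:,::-1].astype(int); d=np.abs(m0-a).sum(2)
for n,(u,v,w,h) in dict(jar=(365,272,40,50),glass=(200,203,24,48),box=(285,192,34,28),hammer=(385,238,62,70),wrench=(205,142,26,30)).items(): print(n,np.median(d[v:v+h,u:u+w]),(d[v:v+h,u:u+w]>90).mean().round(3))
"
```

```text
red bar 212 189.0 251 162.5 161
[[218.23640869 175.53060206]]
[[251.98219305 161.3002797 ]]
rim [304.69757918 216.55900321] [354.16155587 252.33926047]
orange 300 353 200 260
jar 5.0 0.0
glass 6.0 0.073
box 6.0 0.021
hammer 5.0 0.0
wrench 166.0 0.763
```

```bash
python3 -c "
from workcell import env
print(env.hand_in())"
```

```text
the job is handed in; nothing more can be done
None
```

The job is handed in at about 27 s, but no verdict came back: the cup is home in the well, all three parts show inside it in the last image check, and the empty tray was released level on the mat. The jar, glass, terminal box and hammer look unmoved; the wrench was not confirmed, as its image patch had changed (probably the arm or its shadow).

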